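# Take the round rice cake from under the cooling rack with tongs

## Robot

A 6-joint arm with a two-finger parallel gripper is mounted at the origin on the work surface. World frame = base frame: x ahead of the robot, y to its left, z up, the work surface at z = 0. Lengths are in mm, angles in degrees, forces in N, time in s.
With the tool pointing down it reaches from about 300 to 850 mm from the base axis. Payload 4.2 kg.
Tool frame: the origin (TCP) lies midway between the tips of the shut fingers; the grasp point (between the pads) lies 19 mm behind it (env.grasp_offset is the distance from the TCP to the grasp point, in mm); z points along the fingers, y is the line along which they close (so a half turn about z gives the same grasp; the last joint's range is limited). The gripper opens to 91 mm and grips with 3 to 60 N. Pads are 32 mm wide; open, the fingers measure 118 mm over their backs; the gripper's body (76 mm by 178 mm) begins 60 mm behind the grasp point.
Start: joints at [75.057, 18.312, 89.639, -0, 72.044, -1.146], TCP at [137.127, 558.426, 213.976] pointing down, gripper open.
Joint ranges: [-177.97, 177.97], [-48.28, 115.42], [12.27, 149.76], [-77.06, 257.06], [2.81, 150.46], [-146.56, 146.56]. Speed limits (degrees/s): [147.25, 147.25, 180, 180, 180, 180].

## Interface

Orientations are given as [roll, pitch, yaw] about the fixed x, y, z axes, in that order (R = Rz(yaw) Ry(pitch) Rx(roll)).
In Python, from workcell import env, optics gives the robot as it stands. The module is installed in compiled form; this text tells all that it offers.
- The arm moves only by the tool send_rows, never from a script. Its argument "targets" is a list that holds one entry, the list of rows, each a list of 7 numbers: the turn, a rotation vector about the world's x, y, z scaled (see below), then the shift along the world's x, y, z scaled (see below), then the closure, from -1 (fully open) to 1 (shut). In form: [[[rx, ry, rz, x, y, z, gripper], ...]]. A call has 1 to 12 rows; each row shifts and turns the commanded pose from where the row before left it; what a row does not reach is not made up. The controller multiplies each number of a shift by 0.2 m and each number of a turn by pi/2 rad. A row lasts 1/10 s, in which the tool goes at most 50 mm and 8.59 degrees, less where a joint would pass 70% of its speed; a pose out of reach is approached as far as the arm can. A call with a number of a shift or a turn outside -1 to 1 is refused whole. A call with a gripper value outside its range is refused whole. The fingers move at their own pace and stop on an object; "grip_force" is the grip in N (left out, the last holds). Time passes only in rows, so rows that do not move let the fingers close. It gives the time, the measured TCP pose, the force, the opening and the grip force at its end, in the units of the state.
- env.state(): the state, without advancing time (a new reading comes with each control period).
- optics.grab_frame(name): name is "scene" or "top" or "wrist"; returns (picture, depth): 384x512x3 uint8, red, green, blue; 384x512 float32, mm along the optical axis (not along the pixel's ray), 0 where there is no reading.
- optics.camera_info(name): a dict with "camera_matrix" (3x3 intrinsics, pixels), "R" (3x3) and "t" (3): a world point X has camera coordinates R X + t; the wrist camera has in their place "mount" (4x4, takes a point from camera to tool coordinates, whose origin is the TCP and whose axes are the flange's). Camera axes: x right, y down, z forward; pixel columns grow to the right and rows downward; lengths in mm; the calibration is good to about 2 mm. The wrist camera is an equidistant fisheye: a pixel r from the principal point sees the ray r / f radians off the axis. A picture is of the moment at which its call begins: read the wrist's pose just before it. camera_info takes no time and is no camera call.
- env.job_done(): hands the job in; it is judged then, once.
Trained networks look in the newest picture that a camera, given by its name, has taken for a name from the list of things; names that differ only in an ending like _2 or _b are one class to them, and where a whole thing is asked for, a point or a joint stands for the part that bears it (a point fixed in the world has none). Each returns a list of dicts, best first, with "conf" (0 to 1); they miss things now and then, are a little off and sometimes report something else, mostly with a low value. They report only what shows in the picture. A call takes as long as a camera call. They do not tell look-alikes from the thing itself.
- optics.silhouettes(camera, name): "mask" (384x512 bool, what is visible of it) and "at" ([column, row] in pixels, amid what is visible of it).
- optics.place_of(camera, name): "at" ([column, row] in pixels: a listed point, or the origin of a listed thing).
The state is a dict: "time_s": time; "qpos": joint angles; "qvel": joint speeds; "effort": joint torques, N m; "ee_pos": TCP position; "ee_rot": TCP orientation; "force": force on the tool from outside, world axes, zero at the start; "torque": the same for the moment, N m; "gripper_width": finger opening in mm; "gripper_force": force on a finger pad.
Only numpy, scipy, OpenCV 4.12 (cv2) and the standard library are available. Lean on these libraries where they do the work, as an engineer would, in place of code of your own. Each camera call takes 0.05 s, during which the arm holds its last target. There are 200 camera calls.

## Task

Pick up the spring tongs and, reaching in under the wire cooling rack with them, take the round rice cake off the tray between their tips, gently so that it is not squashed, and draw it out through the open front of the rack. Finish while holding it in the tongs about 10 cm above the middle of the round plate, steady, ready to be dusted. Touch the cake only with the tongs, leave the oblong cakes, the cup, the shaker and the plate where they are, and do not knock the rack.

Things in the scene. Friction and masses are not known exactly. Their poses are not given: they have to be found in the camera images.
- tongs: Steel spring tongs, 135 g, 274 mm long, lying flat: the arms lie side by side and open and close sideways. Origin on the centre line, level with the underside, midway along the two black handle sleeves (about the balance point); x to the tips, y to the left arm, z up. Hinge 105 mm behind the origin, pull ring to 133 mm behind, heads to 141 mm ahead; all 20 mm tall or less.
- tongs_grip (a point): the place to squeeze the tongs, on the centre line 10 mm above the origin. The sleeves run 40 mm behind to 38 mm ahead of it, 20 mm tall, 51 mm apart over their outer faces when open, about 37 mm when on the round cake. A spring holds them open against a stop: it gives about 5 N on each finger at once and 5.5 N on the cake; squeezing 1 mm narrows the gap between the heads by 2.2 mm.
- tongs_tip (a point): the point midway between the two cupped heads, 125 mm ahead of the tongs' origin, 10 mm above their underside. The heads are 20 mm tall and reach 16 mm ahead of and behind this point; open, the gap between them is 78 mm in the middle and 64 mm at the lips, and they measure 86 mm over the outside.
- tongs_left: left arm of the tongs (+y), with sleeve and head; origin at the hinge. Both arms swing equally, and spring open when let go.
- tongs_right: right arm of the tongs (-y), mirror image of the left.
- round_cake: round rice cake, a flattened off-white ball, 46 mm in diameter, 38 mm tall, 35 to 60 g; origin at the centre of its flat underside, z up. It stands on the tray in one of three places, 40 to 55 mm behind the rack's front edge. It is squashed by more than 18 N from a head; squeezing the sleeves with F newtons presses it with about 0.45 x (F - 5.5).
- rack: steel wire cooling rack over the tray, fixed: 340 mm wide (y), 200 mm deep (x), top 100 mm above the table, free height below 92 mm; origin on the table under its centre, z up. The open front edge, 100 mm from the origin on its -x side, faces the robot; two wire feet at each end only. Nothing stands on it.
- oblong_cake1: an oblong rice cake, off-white loaf, 70 x 37 mm, 37 mm tall, lying more or less crosswise, on the tray in one of the three places (about 100 mm apart sideways); origin at the centre of its underside, x along it. Leave it alone.
- oblong_cake2: another oblong rice cake, the same as the first. Leave it alone.
- tray: shallow aluminium tray under the rack, fixed, 186 mm deep and 310 mm wide, same centre and directions as the rack; floor 2 mm above the table, rim 7 mm above the table and 3 mm thick. Origin on the table under its centre.
- plate: round white ceramic plate on the table at the robot's left, 170 mm in diameter, 18 mm tall, loose; origin at the centre of its underside.
- cup: ceramic tea cup, 68 mm in diameter, 78 mm tall, beyond the plate; origin at the centre of its underside. Leave it alone.
- shaker: glass shaker jar with a steel lid, 60 mm in diameter, 100 mm tall, at the right of the rack; origin at the centre of its underside. Leave it alone.
Things that resemble listed ones, but are neither listed nor needed, are in the scene too. What is shaped like the round_cake but green, red or turquoise is not meant.

How it is judged:
By the outcome, as a careful person would: the job done as asked, in the order asked, and still so for the second after the job is handed in, while the arm keeps its last pose, push and grip.
It also fails if it takes over 58 s, if anything falls off the work surface, if the arm or the gripper's body presses on something with over 40 N, if the wrist force passes 120 N, or if a joint passes its speed limit or range.

## Working session

There is one attempt and no reset: what is moved stays moved. The work goes in short steps, Python scripts to look and compute and a tool call to move; the robot and the scene stay as the last step left them, time stands still between calls to the robot, and variables do not carry over. Pictures are saved under pics/ and viewed, at most 10 in all, crops included, and the job is handed in when it is done.

Besides the shell and the picture viewer there is one more tool, called after "Call:" as a command line: name --argument value ..., lists and objects as JSON in quotes. send_rows: Moves the arm, as the interface text tells. Its arguments: {"type":"object","properties":{"targets":{"type":"array"},"grip_force":{"type":"number"}},"required":["targets"]}

```bash
mkdir -p pics
cat > h.py <<'E'
import numpy as np, cv2
from workcell import env, optics
from scipy.spatial.transform import Rotation as Rn
def world(name,col,row,d):
    c=optics.camera_info(name);K=np.array(c["camera_matrix"])
    p=np.linalg.inv(K)@np.array([col,row,1.])*d
    return np.array(c["R"]).T@(p-np.array(c["t"]))
def onplane(name,col,row,z):
    a=world(name,col,row,0.);b=world(name,col,row,1000.)
    return a+(b-a)*(z-a[2])/(b[2]-a[2])
def save(n,im): cv2.imwrite(n,cv2.cvtColor(im,cv2.COLOR_RGB2BGR))
E
python3 - <<'E'
from h import *
print(env.state())
for n in ["scene","top"]:
    im,d=optics.grab_frame(n); save(f"pics/{n}0.png",im); np.save(f"{n}_d.npy",d)
    for t in ["tongs","tongs_grip","tongs_tip","round_cake","rack","oblong_cake1","plate","cup","shaker"]:
        for r in optics.place_of(n,t)[:4]:
            c,w=r["at"]; dd=d[min(383,max(0,int(w))),min(511,max(0,int(c)))]
            print(n,t,round(r["conf"],2),np.round(r["at"],1),world(n,c,w,dd).round() , onplane(n,c,w,0).round())
print(env.state()["time_s"])
E
```

```text
{'time_s': 0.0, 'qpos': array([ 7.50564650e+01,  1.83494162e+01,  8.97074745e+01, -3.24552453e-04,
        7.20455682e+01, -1.14651568e+00]), 'qvel': array([-0.00587555, -0.09166562,  0.09755225,  0.03314271, -0.21292845,
        0.02861711]), 'effort': array([ 6.91601745e-04, -4.12472177e+01, -2.31967521e+01,  7.29077635e-02,
        4.57148720e-02, -1.41799742e-04]), 'ee_pos': array([136.99823947, 557.89693368, 213.13536998]), 'ee_rot': array([-1.79897555e+02, -1.74160715e-03,  1.66203079e+02]), 'force': array([-0.74248351, -0.81321147, -1.02574676]), 'torque': array([-0.00400503, -0.02486963, -0.01948858]), 'gripper_force': 0.0, 'gripper_width': 90.98733130322584}
scene tongs 0.62 [113.4 214.6] [ 403. -350.    1.] [ 403. -350.    0.]
scene tongs_grip 0.71 [111.5 212.8] [ 394. -352.   -1.] [ 395. -352.    0.]
scene tongs_grip 0.38 [118.2 216.1] [ 416. -342.    3.] [ 414. -342.    0.]
scene tongs_tip 0.89 [125.7 250.9] [ 516. -369.   -2.] [ 517. -369.    0.]
scene tongs_tip 0.61 [386.4 167.1] [723. 288.  53.] [701. 333.   0.]
scene round_cake 0.92 [202.8 280. ] [ 705. -264.   37.] [
[... 1000 characters left out ...]
9. -119.    0.]
top round_cake 0.56 [331.3 198.5] [ 545. -224.   36.] [ 551. -231.    0.]
top round_cake 0.51 [378.9 159.8] [ 649. -348.   72.] [ 670. -371.    0.]
top rack 0.69 [259.8 140.7] [716. -22.   4.] [717. -22.   0.]
top oblong_cake1 0.81 [260.1 162.9] [640. -25.  38.] [650. -25.   0.]
top oblong_cake1 0.56 [229.7 160. ] [646.  61.  38.] [656.  64.   0.]
top oblong_cake1 0.23 [295.6 155.4] [ 664. -124.   40.] [ 676. -128.    0.]
top plate 0.77 [131.4 203.2] [520. 336.   4.] [521. 337.   0.]
top cup 0.64 [144.3 140.5] [683. 293.  76.] [707. 316.   0.]
top cup 0.59 [226.1 162.4] [638.  71.  39.] [648.  74.   0.]
top shaker 0.87 [378.7 158.1] [ 653. -346.   76.] [ 675. -371.    0.]
1.0
```

View pics/scene0.png

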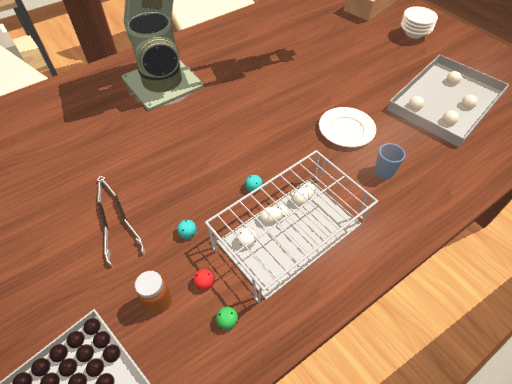

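View pics/top0.png

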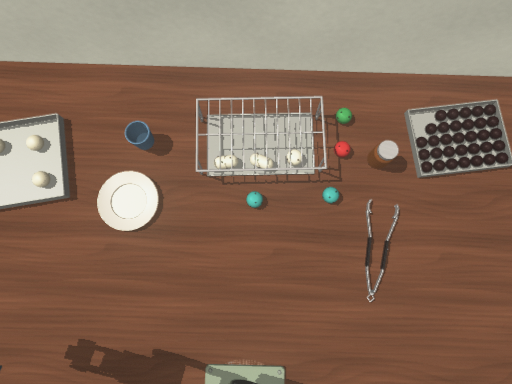

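The scene picture shows the tongs at about (113,220), open toward the robot's far side, and the rack at about (290,220). Three off-white cakes stand under the rack at (246,238), (270,215) and (302,195).

What could be taken for the round cake, by scene pixel:
- **Turquoise balls:** (254,183) and (187,229)
- **Red ball:** (204,279)
- **Green ball:** (227,318)
- **Oblong cakes:** (270,215) and (302,195)
- **White balls on the far tray:** (454,77), (416,103), (469,101) and (451,117)

My choice is the round off-white one under the rack at scene (246,238), which is top (295,157). I'll check it in a close crop.

Run:
```python
from h import *
ims={n:cv2.imread(f"pics/{n}0.png") for n in("scene","top")}
a=cv2.resize(ims["scene"][165:275,195:345],(600,440),interpolation=cv2.INTER_CUBIC)
b=cv2.resize(ims["top"][90:210,190:350],(600,450),interpolation=cv2.INTER_CUBIC)
cv2.imwrite("pics/crop1.png",np.vstack([a[:,:],b])[:, :][::1]) if 0 else cv2.imwrite("pics/crop1.png",cv2.resize(np.hstack([a,b[:440]]),(800,293)))
for n in("scene","top"):
    d=np.load(f"{n}_d.npy"); c=optics.camera_info(n); print(n,"cam pos",(-np.array(c["R"]).T@np.array(c["t"])).round())
    im,_=optics.grab_frame(n)
    m=optics.silhouettes(n,"tongs")[0]; print(m["conf"],m["mask"].sum())
    g=im.max(2).astype(int)
    mm=cv2.dilate(m["mask"].astype(np.uint8),np.ones((3,3)))
    bl=((g<45)&(mm>0)).astype(np.uint8)
    k,l,s,ce=cv2.connectedComponentsWithStats(bl,connectivity=8)
    for i in range(1,k):
        if s[i,4]>15: print("sleeve",s[i,4],ce[i].round(1),onplane(n,*ce[i],12).round(1), onplane(n,*ce[i],12)[:2])
    ys,xs=np.nonzero(m["mask"]); P=np.array([onplane(n,x,y,10) for x,y in zip(xs,ys)])
    print("extent x",P[P[:,0].argmin()].round(),P[P[:,0].argmax()].round(),"ymin",P[P[:,1].argmin()].round())
    for t in("round_cake",):
        for r in optics.silhouettes(n,t)[:5]:
            ys,xs=np.nonzero(r["mask"]); dd=d[ys,xs]; W=np.array([world(n,x,y,z) for x,y,z in zip(xs,ys,dd) if z>0])
            W=W[(W[:,2]>8)&(W[:,2]<60)]
            print(t,round(r["conf"],2),np.round(r["at"]),W.mean(0).round() if len(W) else 0, (W.min(0).round(),W.max(0).round()) if len(W) else 0, "col",im[r["mask"]].mean(0).round())
    # rack top rods: depth points 92<z<108
    v,u=np.mgrid[0:384,0:512]; K=np.array(c["camera_matrix"])
    X=(np.linalg.inv(K)@np.stack([u.ravel(),v.ravel(),np.ones(u.size)]))*d.ravel()
    X=(np.array(c["R"]).T@(X-np.array(c["t"])[:,None])).T
    s=X[(d.ravel()>0)&(abs(X[:,2]-99)<9)&(X[:,0]>560)&(X[:,0]<860)&(abs(X[:,1]+20)<230)&(X[:,1]>-230)]
    box=cv2.minAreaRect(s[:,:2].astype(np.float32)); print("rack",len(s),box, np.percentile(s,[1,99],axis=0).round().tolist())
```

```text
scene cam pos [1053. -379.  827.]
0.57 619
extent x [ 272. -329.   10.] [ 550. -337.   10.] ymin [ 522. -415.   10.]
round_cake 0.91 [203. 278.] [ 701. -260.   32.] (array([ 674., -281.,   14.]), array([ 718., -237.,   41.])) col [226.  67.  63.]
round_cake 0.87 [229. 322.] [ 802. -267.   33.] (array([ 778., -288.,   13.]), array([ 821., -243.,   41.])) col [ 86. 181.  95.]
round_cake 0.79 [252. 181.] [546. -15.  33.] (array([522., -34.,  12.]), array([563.,  10.,  41.])) col [ 87. 195. 181.]
round_cake 0.68 [186. 228.] [ 567. -226.   31.] (array([ 540., -247.,    8.]), array([ 583., -201.,   41.])) col [ 83. 189. 174.]
round_cake 0.65 [248. 233.] [ 670. -125.   36.] (array([ 646., -143.,   13.]), array([ 690., -103.,   44.])) col [244. 239. 228.]
rack 2485 ((708.6533203125, -21.10693359375), (207.14828491210938, 347.30682373046875), 2.8843324184417725) [[602.0, -196.0, 94.0], [818.0, 152.0, 104.0]]
top cam pos [ 368.  -18. 1068.]
0.7 354
extent x [ 290. -329.   10.] [ 536. -412.   10.] ymin [ 528. -418.   10.]
round_cake 0.78 [254. 198.] [537. -10.  33.] (array([517., -30.,  17.]), array([562.,  12.,  42.])) col [ 84. 164. 150.]
round_cake 0.7 [344. 150.] [ 690. -255.   31.] (array([ 671., -278.,   11.]), array([ 715., -235.,   41.])) col [187.  66.  61.]
round_cake 0.64 [294. 158.] [ 661. -120.   36.] (array([ 642., -134.,   24.]), array([ 682., -100.,   45.])) col [225. 222. 202.]
round_cake 0.47 [345. 117.] [ 791. -260.   33.] (array([ 773., -282.,   18.]), array([ 811., -242.,   43.])) col [ 84. 157.  90.]
round_cake 0.43 [263. 161.] [647. -25.  35.] (array([629., -58.,  21.]), array([672.,   5.,  44.])) col [218. 214. 194.]
rack 1825 ((707.2255859375, -21.234893798828125), (206.98777770996094, 346.5444641113281), 3.0203912258148193) [[598.0, -195.0, 93.0], [815.0, 152.0, 104.0]]
```

View pics/crop1.png

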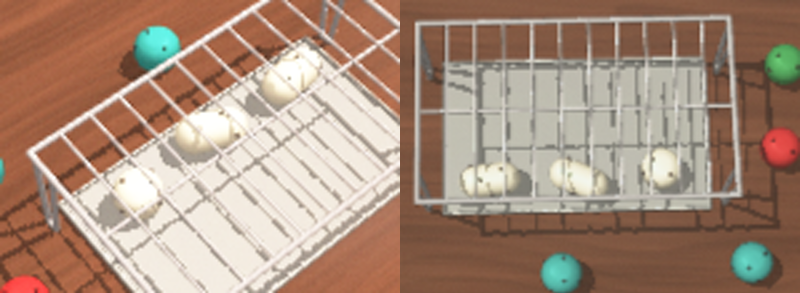

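The crop shows a round off-white cake at the robot's right-hand place under the rack, at about (665,-121) mm, with two oblong cakes to its left. That confirms the choice. The rack is centred near (708,-21) and turned about 3°. I'm moving above the tongs.

Call:
send_rows --targets '[[[0,0,0,0.12,-0.208,0,-1],[0,0,0,0.12,-0.208,0,-1],[0,0,0,0.12,-0.208,0,-1],[0,0,0,0.12,-0.208,0,-1],[0,0,0,0.12,-0.208,0,-1],[0,0,0,0.12,-0.208,0,-1],[0,0,0,0.12,-0.208,0,-1],[0,0,0,0.12,-0.208,0,-1],[0,0,0,0.12,-0.208,0,-1],[0,0,0,0.12,-0.208,0,-1],[0,0,0,0.12,-0.208,0,-1]]]'

```text
time_s: 2.4
ee_pos: [401.8, 99.0, 214.4]
ee_rot: [180.0, 0.1, 166.2]
force: [0.9, 0.2, -0.6]
gripper_width: 91.0
gripper_force: 0.0
```

Call:
send_rows --targets '[[[0,0,0.0033,0,-0.225,0,-1],[0,0,0.0033,0,-0.225,0,-1],[0,0,0.0033,0,-0.225,0,-1],[0,0,0.0033,0,-0.225,0,-1],[0,0,0.0033,0,-0.225,0,-1],[0,0,0.0033,0,-0.225,0,-1],[0,0,0.0033,0,-0.225,0,-1],[0,0,0.0033,0,-0.225,0,-1],[0,0,0.0033,0,-0.225,0,-1],[0,0,0.0033,0,-0.225,0,-1],[0,0,0,0,0,0,-1],[0,0,0,0,0,0,-1]]]'

```text
time_s: 3.6
ee_pos: [400.8, -349.6, 213.5]
ee_rot: [179.9, -0.0, 169.1]
force: [0.4, -0.0, 0.0]
gripper_width: 91.1
gripper_force: 0.0
```

```bash
cat >> h.py <<'E'
def wrist_ray(s,col,row):
    c=optics.camera_info("wrist");K=np.array(c["camera_matrix"]);M=np.array(c["mount"])
    x=(col-K[0,2])/K[0,0];y=(row-K[1,2])/K[1,1];th=np.hypot(x,y)
    k=np.sin(th)/th if th>1e-9 else 1
    r=np.array([x*k,y*k,np.cos(th)])
    R=Rn.from_euler("xyz",s["ee_rot"],degrees=True).as_matrix()
    return R@M[:3,3]+s["ee_pos"], R@M[:3,:3]@r
def wplane(s,col,row,z):
    o,r=wrist_ray(s,col,row); return o+r*(z-o[2])/r[2]
E
python3 - <<'E'
from h import *
s=env.state(); print(s["time_s"],s["qpos"].round(1),s["ee_pos"].round(1),s["ee_rot"].round(1),s["force"].round(1))
im,d=optics.grab_frame("wrist"); save("pics/w1.png",im)
print(optics.camera_info("wrist"))
for t in("tongs_grip","tongs_tip","tongs"):
    for r in optics.place_of("wrist",t)[:2]: print(t,round(r["conf"],2),np.round(r["at"],1),wplane(s,*r["at"],0 if t=="tongs" else 10).round(1))
for t in("tongs_left","tongs_right"):
    for r in optics.silhouettes("wrist",t)[:2]:
        ys,xs=np.nonzero(r["mask"]); P=np.array([wplane(s,x,y,10) for x,y in zip(xs,ys)])
        dk=im[ys,xs].max(1)<70
        print(t,round(r["conf"],2),len(xs),P.min(0).round(),P.max(0).round(),dk.sum(),P[dk].mean(0).round(1) if dk.any() else 0)
E
```

```text
3.6 [ -42.4   14.5   95.2    0.    70.4 -121.4] [ 400.8 -349.6  213.5] [179.9  -0.  169.1] [ 0.4 -0.   0. ]
{'camera_matrix': array([[297.31863964,   0.        , 259.00002755],
       [  0.        , 297.31863964, 192.64014107],
       [  0.        ,   0.        ,   1.        ]]), 'mount': array([[-7.87396311e-04, -9.56829238e-01, -2.90649598e-01,
         8.25633720e+01],
       [ 9.99999646e-01, -8.39247243e-04,  5.37426059e-05,
         4.94834765e-01],
       [-2.95349371e-04, -2.90649453e-01,  9.56829561e-01,
        -1.72074524e+02],
       [ 0.00000000e+00,  0.00000000e+00,  0.00000000e+00,
         1.00000000e+00]])}
tongs_left 0.68 478 [ 313. -340.   10.] [ 553. -322.   10.] 0 0
tongs_left 0.25 667 [ 298. -418.   10.] [ 538. -340.   10.] 0 0
tongs_right 0.67 632 [ 299. -418.   10.] [ 540. -340.   10.] 0 0
tongs_right 0.54 1600 [ 271. -418.   10.] [ 555. -322.   10.] 0 0
```

View pics/w1.png

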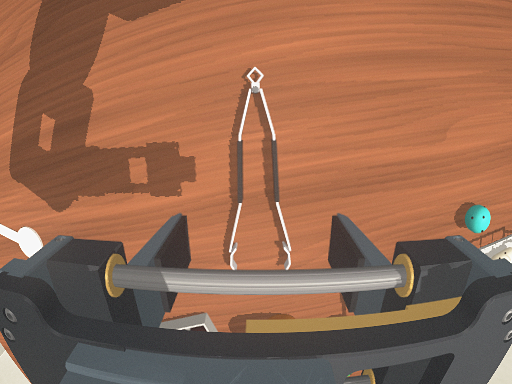

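The wrist picture shows the tongs whole: the ring is at (255,68), the hinge at (255,88), the black sleeves at about (240,172) and (276,171), and the heads near (234,255) and (288,255).

Run:
```python
from h import *
s=env.state()
def p(c,r,z): return wplane(s,c,r,z)[:2].round(1)
im=cv2.imread("pics/w1.png"); g=im.max(2)
sub=np.zeros_like(g); sub[130:212,230:286]=(g[130:212,230:286]<75)
k,l,st,ce=cv2.connectedComponentsWithStats(sub.astype(np.uint8))
C=[]
for i in range(1,k):
    if st[i,4]>60:
        ys,xs=np.nonzero(l==i); P=np.array([wplane(s,x,y,14)[:2] for x,y in zip(xs,ys)])
        v=cv2.fitLine(P.astype(np.float32),cv2.DIST_HUBER,0,.01,.01).ravel()
        print(st[i],P.mean(0).round(1),"ang",np.degrees(np.arctan(v[1]/v[0])).round(1)); C.append((st[i,4],P.mean(0)))
        r=P@v[:2]; print("len",np.ptp(r).round())
print("ring",p(255,68,5),"hinge",p(255,88,14),"heads",p(234,255,20),p(289,255,20))
```

```text
ring [ 272.6 -328.2] hinge [ 298.6 -333. ] heads [ 512.9 -404.5] [ 527.4 -328.7]
```

Run:
```python
from h import *
s=env.state()
im=cv2.imread("pics/w1.png"); g=im.max(2).astype(int); print(im[172,234:284:2].tolist())
sat=im.max(2).astype(int)-im.min(2)
sub=np.zeros(g.shape,np.uint8); sub[132:212,230:286]=((sat<35)&(g<130))[132:212,230:286]
k,l,st,ce=cv2.connectedComponentsWithStats(sub)
for i in range(1,k):
    if st[i,4]>40:
        ys,xs=np.nonzero(l==i); P=np.array([wplane(s,x,y,16)[:2] for x,y in zip(xs,ys)])
        v=cv2.fitLine(P.astype(np.float32),cv2.DIST_HUBER,0,.01,.01).ravel()
        e=(P@v[:2]); print(st[i],P.mean(0).round(1),"mid",(v[2:]+v[:2]*((e.min()+e.max())/2-v[2:]@v[:2])).round(1),"ang",np.degrees(np.arctan(v[1]/v[0])).round(1),"len",np.ptp(e).round())
```

```text
[[58, 85, 134], [67, 91, 136], [79, 86, 97], [75, 82, 93], [68, 87, 125], [88, 129, 208], [86, 127, 202], [88, 126, 204], [90, 128, 205], [90, 126, 202], [88, 127, 204], [87, 126, 203], [89, 129, 207], [89, 130, 206], [88, 130, 208], [77, 112, 179], [66, 92, 142], [66, 92, 143], [64, 88, 139], [62, 83, 123], [74, 81, 93], [77, 83, 93], [81, 111, 171], [84, 120, 191], [84, 120, 193]]
[237 140   5  63 255] [ 398.  -372.4] mid [ 398.7 -372.8] ang -11.2 len 82.0
[272 140   7  62 266] [ 406.1 -327.7] mid [ 406.6 -327.8] ang -7.3 len 81.0
```

Call:
send_rows --targets '[[[0,0,0.0167,0.009,-0.003,-0.2,-1],[0,0,0,0,0,-0.2,-1],[0,0,0,0,0,-0.2,-1],[0,0,0,0,0,-0.2,-1],[0,0,0,0,0,-0.15,-1],[0,0,0,0,0,-0.06,-1],[0,0,0,0,0,-0.025,-1],[0,0,0,0,0,0,-1],[0,0,0,0,0,0,-1]]]'

```text
time_s: 4.8
ee_pos: [403.9, -350.5, 8.5]
ee_rot: [-179.9, 0.2, 170.7]
force: [-0.4, -0.7, 0.2]
gripper_width: 91.1
gripper_force: 0.0
```

Call:
send_rows --targets '[[[0,0,0,0,0,-0.0225,-1],[0,0,0,0,0,0,-0.2],[0,0,0,0,0,0,-0.2],[0,0,0,0,0,0,-0.07],[0,0,0,0,0,0,-0.07],[0,0,0,0,0,0,-0.07],[0,0,0,0,0,0,-0.07]]]' --grip_force 12

```text
time_s: 5.5
ee_pos: [403.1, -349.9, 2.6]
ee_rot: [-180.0, 0.0, 170.7]
force: [0.4, -0.2, 0.5]
gripper_width: 49.3
gripper_force: 4.7
```

Call:
send_rows --targets '[[[0,0,0,0,0,0,-0.075],[0,0,0,0,0,0.05,-0.075],[0,0,0,0,0,0.1,-0.075],[0,0,0,0,0,0.2,-0.075],[0,0,0,0,0,0.2,-0.075],[0,0,0,0,0,0.1,-0.075],[0,0,0,0,0,0,-0.075],[0,0,0,0,0,0,-0.075]]]'

```text
time_s: 6.3
ee_pos: [402.4, -349.3, 132.2]
ee_rot: [180.0, -0.0, 170.7]
force: [-0.3, 1.0, -2.2]
gripper_width: 49.3
gripper_force: 4.3
```

Run:
```python
from h import *
s=env.state(); print(s["time_s"],s["ee_pos"].round(1),s["ee_rot"].round(1),s["force"].round(1),s["gripper_width"])
im,d=optics.grab_frame("wrist"); im2,d2=optics.grab_frame("scene"); np.save("wd.npy",d)
b=cv2.resize(im2[160:280,70:190],(384,384))
save("pics/w2.png",cv2.resize(np.hstack([im,b]),(800,343)))
for n in("scene","top"):
    im,d=(im2,d2) if n=="scene" else optics.grab_frame(n)
    for t in("tongs_tip","tongs_grip"):
        for r in optics.place_of(n,t)[:1]: print(n,t,r["conf"],r["at"],onplane(n,*r["at"],137).round())
    m=optics.silhouettes(n,"tongs")
    if m:
        ys,xs=np.nonzero(m[0]["mask"]); P=np.array([world(n,x,y,d[y,x]) for x,y in zip(xs,ys)]); P=P[(P[:,0]>490)&(P[:,2]>60)]
        print(len(P),P.mean(0).round() if len(P) else 0, np.percentile(P,[2,98],axis=0).round() if len(P) else 0)
```

```text
6.3 [ 402.4 -349.3  132.2] [180.   -0.  170.7] [-0.3  1.  -2.2] 49.276710108649176
scene tongs_tip 0.81 [103.2, 202.9] [ 469. -361.  137.]
scene tongs_grip 0.84 [95.6, 179.7] [ 398. -349.  137.]
159 [ 525. -368.  197.] [[ 494. -406.  170.]
 [ 541. -325.  200.]]
top tongs_tip 0.89 [405.5, 203.2] [ 521. -389.  137.]
top tongs_grip 0.71 [390.5, 250.4] [ 404. -347.  137.]
158 [ 510. -363.  193.] [[ 491. -404.  177.]
 [ 535. -324.  208.]]
```

View pics/w2.png

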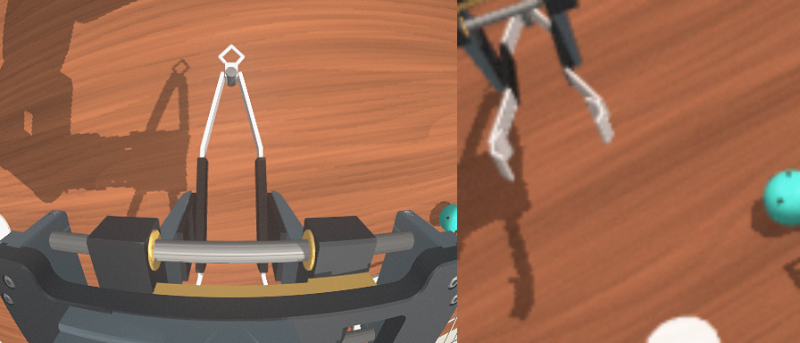

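The heads show at about z 197, well above the grip at about 139, so the tongs have tipped tips-up in the pads. The sleeves diverge toward the tips, so the pads' front edge probably bears, ahead of the balance point. I'll measure the tilt.

```bash
cat >> h.py <<'E'
def tongs3d(lo=60):
    out=[]
    for n in("scene","top"):
        im,d=optics.grab_frame(n); m=optics.silhouettes(n,"tongs")
        if not m: continue
        ys,xs=np.nonzero(m[0]["mask"]&(d>0)); P=np.array([world(n,x,y,d[y,x]) for x,y in zip(xs,ys)])
        out.append(P[P[:,2]>lo])
    return np.vstack(out)
def tilt(yaw,lo=60):
    s=env.state(); P=tongs3d(lo); a=np.array([np.cos(np.radians(yaw)),np.sin(np.radians(yaw))])
    u=(P[:,:2]-s["ee_pos"][:2])@a; v=(P[:,:2]-s["ee_pos"][:2])@np.array([-a[1],a[0]]); z=P[:,2]-s["ee_pos"][2]
    for b in range(-140,160,20):
        k=(u>=b)&(u<b+20)&(abs(v)<55)
        if k.sum()>3: print(b+10,k.sum(),"z-TCP",np.median(z[k]).round(),"v",v[k].min().round(),v[k].max().round())
E
python3 - <<'E'
from h import *
tilt(-9.3); s=env.state()
im,d=optics.grab_frame("wrist")
for c,r in((259,80),(259,55),(225,230),(295,230),(228,180),(291,180)):
    o,ray=wrist_ray(s,c,r); M=np.array(optics.camera_info("wrist")["mount"])
    dd=d[r-2:r+3,c-4:c+5]; print(c,r,np.unique(dd.round())[:6])
    R=Rn.from_euler("xyz",s["ee_rot"],degrees=True).as_matrix(); f=(R@M[:3,:3])[:,2]
    print((o+ray*np.percentile(dd[dd>0],20)/(ray@f)).round())
E
```

```text
-90 26 z-TCP -60.0 v -4.0 8.0
-70 112 z-TCP -59.0 v -12.0 14.0
-50 66 z-TCP -41.0 v -19.0 19.0
-30 35 z-TCP -28.0 v -22.0 22.0
-10 25 z-TCP -5.0 v -22.0 23.0
10 25 z-TCP 11.0 v -23.0 25.0
30 39 z-TCP 26.0 v -24.0 26.0
50 90 z-TCP 37.0 v -31.0 32.0
70 86 z-TCP 54.0 v -35.0 39.0
90 151 z-TCP 71.0 v -39.0 42.0
110 123 z-TCP 85.0 v -39.0 41.0
130 27 z-TCP 80.0 v -36.0 38.0
259 80 [281. 282. 283. 284.]
[ 296. -332.    2.]
259 55 [274. 275. 276. 277.]
[ 271. -327.    2.]
225 230 [184. 185. 186. 187. 188. 329.]
[ 393. -369.  134.]
295 230 [  0. 181. 182. 184. 185. 186.]
[ 400. -326.  134.]
228 180 [203. 204. 205. 206. 311. 312.]
[ 368. -365.  107.]
291 180 [203. 204. 205. 206. 311. 312.]
[ 375. -322.  107.]
```

The tongs have turned about 37° tips-up. I'll set them down flat again, open, and regrip a little further back.

Call:
send_rows --targets '[[[0,0,0,0,0,-0.1,-0.075],[0,0,0,0,0,-0.1,-0.075],[0,0,0,0,0,-0.08,-0.075],[0,0,0,0,0,-0.06,-0.075],[0,0,0,0,0,-0.06,-0.075],[0,0,0,0,0,-0.06,-0.075],[0,0,0,0,0,-0.06,-0.075],[0,0,0,0,0,-0.05,-0.075],[0,0,0,0,0,-0.04,-0.075],[0,0,0,0,0,-0.03,-0.075],[0,0,0,0,0,0,-0.075],[0,0,0,0,0,0,-0.075]]]'

```text
time_s: 8.2
ee_pos: [403.0, -349.8, 4.5]
ee_rot: [180.0, 0.0, 170.7]
force: [0.5, 0.9, -1.7]
gripper_width: 49.3
gripper_force: 4.4
```

Call:
send_rows --targets '[[[0,0,0,0,0,0,-0.2],[0,0,0,0,0,0,-0.5],[0,0,0,0,0,0,-0.7],[0,0,0,0,0,0,-0.7]]]'

```text
time_s: 8.6
ee_pos: [403.1, -349.9, 4.7]
ee_rot: [-180.0, 0.0, 170.7]
force: [-0.6, -0.7, 0.8]
gripper_width: 75.9
gripper_force: 0.0
```

Run:
```python
from h import *
s=env.state(); print(s["time_s"],s["ee_pos"].round(1),s["force"].round(1),s["gripper_width"].round(1))
im,d=optics.grab_frame("wrist"); save("pics/w3.png",im)
tilt(-9.3,3)
for c,r in ((255,100),):
    pass
m=optics.silhouettes("wrist","tongs")
for q in m[:2]:
    ys,xs=np.nonzero(q["mask"]); P=np.array([wplane(s,x,y,10)[:2] for x,y in zip(xs,ys)]); i=P[:,0].argmin(); print(q["conf"],len(xs),P[i].round(1),xs[i],ys[i])
```

```text
Traceback (most recent call last):
AttributeError: 'float' object has no attribute 'round'
```

Run:
```python
from h import *
s=env.state(); print(s["time_s"],s["ee_pos"].round(1),s["force"].round(1),s["gripper_width"])
im,d=optics.grab_frame("wrist"); save("pics/w3.png",im)
tilt(-9.3,3)
for q in optics.silhouettes("wrist","tongs")[:2]:
    ys,xs=np.nonzero(q["mask"]); P=np.array([wplane(s,x,y,5)[:2] for x,y in zip(xs,ys)]); i=P[:,0].argmin(); print(q["conf"],len(xs),P[i].round(1),xs[i],ys[i])
```

```text
8.6 [ 403.1 -349.9    4.7] [-0.6 -0.7  0.8] 75.8786616161912
-110 27 z-TCP 13.0 v -5.0 9.0
-90 14 z-TCP 8.0 v -7.0 12.0
-30 5 z-TCP 15.0 v -21.0 -17.0
-10 22 z-TCP 16.0 v -23.0 -18.0
10 37 z-TCP 15.0 v -27.0 27.0
30 39 z-TCP 15.0 v -25.0 28.0
50 23 z-TCP 13.0 v -25.0 28.0
70 7 z-TCP 13.0 v -31.0 -27.0
90 19 z-TCP 11.0 v -38.0 42.0
110 93 z-TCP 13.0 v -41.0 45.0
130 40 z-TCP 13.0 v -41.0 43.0
150 8 z-TCP 14.0 v -39.0 40.0Traceback (most recent call last):
  File "<stdin>", line 6, in <module>
  File "h.py", line 20, in wplane
    o,r=wrist_ray(s,col,row); return o+r*(z-o[2])/r[2]
        ~~~~~~~~~^^^^^^^^^^^
  File "h.py", line 13, in wrist_ray
    c=optics.camera_info("wrist");K=np.array(c["camera_matrix"]);M=np.array(c["mount"])
ValueError: time passes only in moves, steps and waits
```

View pics/w3.png

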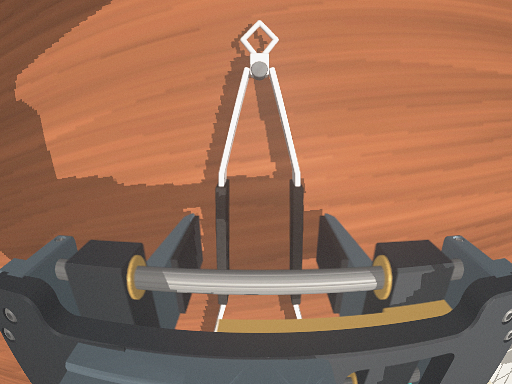

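The tongs lie flat again between the open fingers: the hinge is at (259,69) and the rear ends of the sleeves are at (222,183) and (297,183). I'll compute where they are now.

Call:
send_rows --targets '[[[0,0,0,-0.045,0.008,-0.009,-0.7],[0,0,0,0,0,0,-0.4],[0,0,0,0,0,0,-0.2],[0,0,0,0,0,0,-0.08],[0,0,0,0,0,0,-0.06],[0,0,0,0,0,0,-0.06],[0,0,0,0,0,0,-0.06],[0,0,0,0,0,0.01,-0.06],[0,0,0,0,0,0.02,-0.06],[0,0,0,0,0,0.03,-0.06],[0,0,0,0,0,0.03,-0.06],[0,0,0,0,0,0.03,-0.06]]]' --grip_force 15

```text
time_s: 10.1
ee_pos: [394.0, -348.3, 27.4]
ee_rot: [-180.0, 0.0, 170.7]
force: [1.0, 0.0, -1.1]
gripper_width: 48.7
gripper_force: 4.8
```

Run:
```python
from h import *
s=env.state(); print(s["time_s"],s["ee_pos"].round(1),s["force"].round(1),s["gripper_width"],s["gripper_force"])
tilt(-9.3,6)
```

```text
10.1 [ 394.  -348.3   27.4] [ 1.   0.  -1.1] 48.73260341173109 4.842232391238213
-110 11 z-TCP 11.0 v -3.0 7.0
-90 28 z-TCP 15.0 v -6.0 9.0
-50 16 z-TCP 11.0 v -18.0 19.0
-30 16 z-TCP 16.0 v -21.0 22.0
-10 34 z-TCP 18.0 v -23.0 23.0
10 58 z-TCP 18.0 v -26.0 27.0
30 36 z-TCP 17.0 v -23.0 25.0
50 65 z-TCP 15.0 v -23.0 26.0
70 71 z-TCP 13.0 v -28.0 31.0
90 66 z-TCP 14.0 v -32.0 37.0
110 78 z-TCP 14.0 v -37.0 40.0
130 103 z-TCP 15.0 v -39.0 42.0
150 56 z-TCP 14.0 v -38.0 40.0
```

The grip is level this time. Next I raise the tongs, turn them to the rack's direction and go in front of the rack.

Call:
send_rows --targets '[[[0,0,0.0114,0.011,0.02,0.03,-0.06],[0,0,0.0114,0.011,0.05,0.05,-0.06],[0,0,0.0114,0.011,0.08,0.06,-0.06],[0,0,0.0114,0.011,0.1,0.05,-0.06],[0,0,0.0114,0.011,0.11,0,-0.06],[0,0,0.0114,0.011,0.12,0,-0.06],[0,0,0.0114,0.011,0.12,0,-0.06],[0,0,0.0114,0.011,0.12,0,-0.06],[0,0,0.0114,0.011,0.11,0,-0.06],[0,0,0.0114,0.011,0.1,0,-0.06],[0,0,0.0114,0.011,0.08,0,-0.06],[0,0,0.0114,0.014,0.06,0,-0.06]]]'

```text
time_s: 11.5
ee_pos: [420.7, -132.2, 65.5]
ee_rot: [180.0, 0.0, -176.8]
force: [0.1, 0.0, -1.4]
gripper_width: 48.2
gripper_force: 4.8
```

Call:
send_rows --targets '[[[0,0,0,0,0,0,-0.06],[0,0,0,0,0,0,-0.06],[0,0,0,0,0,0,-0.06]]]'

```text
time_s: 11.8
ee_pos: [421.0, -134.6, 64.8]
ee_rot: [-180.0, 0.0, -177.0]
force: [-0.2, 0.4, -2.0]
gripper_width: 48.8
gripper_force: 4.8
```

Run:
```python
from h import *
s=env.state(); print(s["time_s"],s["ee_pos"].round(1),s["ee_rot"].round(1),s["force"].round(1),s["gripper_width"],s["gripper_force"])
tilt(3,48)
a,da=optics.grab_frame("scene"); b,db=optics.grab_frame("top")
a=cv2.resize(a[110:300,110:360],(500,380)); b=cv2.resize(b[90:280,190:340],(300,380)); save("pics/p4.png",np.hstack([a,b]))
for n in("top","scene"):
    for r in optics.place_of(n,"tongs_tip")[:2]: print(n,r["conf"],onplane(n,*r["at"],72).round())
```

```text
11.8 [ 421.  -134.6   64.8] [-180.    0. -177.] [-0.2  0.4 -2. ] 48.795172521908725 4.842010885477066
-30 8 z-TCP 14.0 v 18.0 21.0
-10 21 z-TCP 16.0 v 18.0 23.0
10 36 z-TCP 15.0 v -23.0 23.0
30 56 z-TCP 16.0 v -25.0 25.0
50 59 z-TCP 14.0 v -24.0 26.0
70 33 z-TCP 13.0 v -28.0 29.0
90 40 z-TCP 13.0 v -33.0 34.0
110 40 z-TCP 15.0 v -39.0 39.0
130 72 z-TCP 13.0 v -40.0 38.0
150 54 z-TCP 14.0 v -38.0 39.0
scene 0.85 [ 550. -123.   72.]
```

View pics/p4.png

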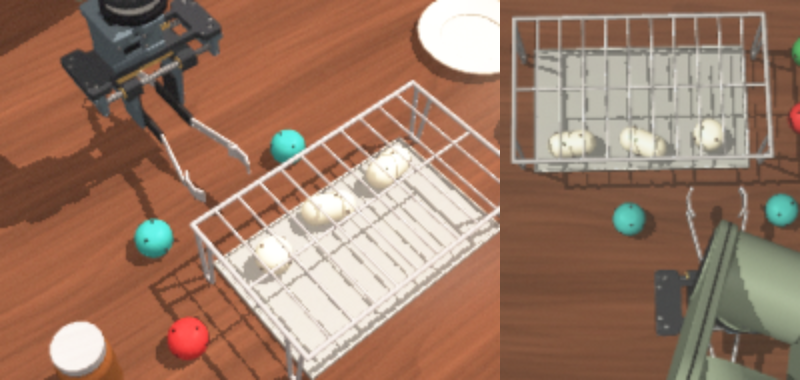

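The tongs are level and point at the round cake, with the heads at crop (690,195) and (743,195) and the cake at (709,134). Next I lower to cake height and check the alignment numerically.

Call:
send_rows --targets '[[[0,0,0,0,0,-0.03,-0.06],[0,0,0,0,0,-0.05,-0.06],[0,0,0,0,0,-0.06,-0.06],[0,0,0,0,0,-0.05,-0.06],[0,0,0,0,0,-0.03,-0.06],[0,0,0,0,0,-0.02,-0.06],[0,0,0,0,0,0,-0.06],[0,0,0,0,0,0,-0.06]]]'

```text
time_s: 13.0
ee_pos: [421.2, -134.2, 16.8]
ee_rot: [-180.0, 0.0, -177.0]
force: [0.8, 0.1, -1.0]
gripper_width: 48.3
gripper_force: 4.8
```

```bash
cat >> h.py <<'E'
def uv(n,mask,d,lo,hi,yaw=3.):
    s=env.state(); ys,xs=np.nonzero(mask&(d>0)); P=np.array([world(n,x,y,d[y,x]) for x,y in zip(xs,ys)])
    a=np.radians(yaw); q=P[:,:2]-s["ee_pos"][:2]
    Q=np.c_[q@[np.cos(a),np.sin(a)],q@[-np.sin(a),np.cos(a)],P[:,2]]; return Q[(P[:,2]>lo)&(P[:,2]<hi)]
E
python3 - <<'E'
from h import *
s=env.state(); print(s["time_s"],s["ee_pos"].round(1),s["ee_rot"].round(1),s["force"].round(1),s["gripper_width"],s["gripper_force"])
for n in("top","scene"):
    im,d=optics.grab_frame(n)
    for r in optics.silhouettes(n,"round_cake"):
        c=im[r["mask"]].mean(0)
        if np.ptp(c)<60 and abs(world(n,*r["at"],d[int(r["at"][1]),int(r["at"][0])])[1]+120)<30:
            Q=uv(n,r["mask"],d,12,60); print(n,"cake",r["conf"],np.percentile(Q,[1,99],axis=0).round(1).tolist(),"mid",Q.mean(0).round(1))
    m=optics.silhouettes(n,"tongs")
    if m:
        Q=uv(n,m[0]["mask"],d,8,60); Q=Q[(Q[:,0]>105)&(abs(Q[:,1])<60)]; print(n,"heads",len(Q),np.percentile(Q,[1,99],axis=0).round(1).tolist(), "z med",np.median(Q[:,2]))
E
```

```text
13.0 [ 421.2 -134.2   16.8] [-180.    0. -177.] [ 0.8  0.1 -1. ] 48.31653266854794 4.842020273208618
top cake 0.7 [[220.8, -15.7, 15.8], [261.1, 23.2, 42.3]] mid [239.1   2.1  34. ]
top heads 24 [[117.4, -38.1, 19.4], [149.1, -31.9, 36.7]] z med 30.598612203125988
scene cake 0.68 [[226.7, -22.5, 20.2], [267.4, 15.6, 42.8]] mid [248.   -5.3  35.9]
scene heads 104 [[105.6, -39.1, 17.2], [148.7, 39.7, 37.4]] z med 32.03614433876798
```

The cake is 244 mm ahead of the TCP and 0 mm sideways, and the tip is about 134 mm ahead. So I go in 110 mm.

Call:
send_rows --targets '[[[0,0,0,0.03,0.0016,0,-0.06],[0,0,0,0.06,0.003,0,-0.06],[0,0,0,0.07,0.0037,0,-0.06],[0,0,0,0.08,0.004,0,-0.06],[0,0,0,0.08,0.004,0,-0.06],[0,0,0,0.07,0.0037,0,-0.06],[0,0,0,0.06,0.003,0,-0.06],[0,0,0,0.05,0.0026,0,-0.06],[0,0,0,0.03,0.0016,0,-0.06],[0,0,0,0.019,0.001,0,-0.06],[0,0,0,0,0,0,-0.06],[0,0,0,0,0,0,-0.06]]]'

```text
time_s: 14.5
ee_pos: [530.2, -128.5, 16.6]
ee_rot: [180.0, -0.0, -177.0]
force: [-0.2, -0.3, -0.4]
gripper_width: 48.6
gripper_force: 4.8
```

Run:
```python
from h import *
s=env.state(); print(s["time_s"],s["ee_pos"].round(1),s["ee_rot"].round(1),s["force"].round(1),s["gripper_width"],s["gripper_force"])
a,da=optics.grab_frame("scene")
b,db=optics.grab_frame("top")
a=cv2.resize(a[170:270,190:320],(520,400),interpolation=cv2.INTER_CUBIC); b=cv2.resize(b[130:230,260:330],(280,400),interpolation=cv2.INTER_CUBIC); save("pics/p5.png",np.hstack([a,b]))
```

```text
14.5 [ 530.2 -128.5   16.6] [ 180.   -0. -177.] [-0.2 -0.3 -0.4] 48.570444038980256 4.841808378696442
```

View pics/p5.png

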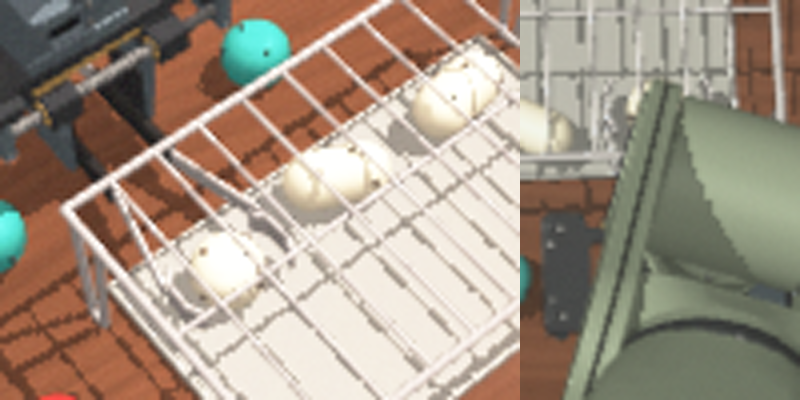

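The round cake stands between the heads, which show at crop (180,290) and (275,235). Squeezing gently.

Call:
send_rows --targets '[[[0,0,0,0,0,0,-0.02],[0,0,0,0,0,0,0.02],[0,0,0,0,0,0,0.06],[0,0,0,0,0,0,0.1],[0,0,0,0,0,0,0.13],[0,0,0,0,0,0,0.16],[0,0,0,0,0,0,0.19],[0,0,0,0,0,0,0.22],[0,0,0,0,0,0,0.25],[0,0,0,0,0,0,0.3],[0,0,0,0,0,0,0.3]]]' --grip_force 15

```text
time_s: 15.7
ee_pos: [530.7, -128.5, 16.7]
ee_rot: [180.0, -0.0, -177.0]
force: [-0.7, -0.6, -1.0]
gripper_width: 37.9
gripper_force: 15.0
```

Call:
send_rows --targets '[[[0,0,0,0,0,0,0.3],[0,0,0,0,0,0,0.3],[0,0,0,0,0,0,0.3],[0,0,0,0,0,0.01,0.3],[0,0,0,0,0,0.02,0.3],[0,0,0,0,0,0.03,0.3],[0,0,0,0,0,0.02,0.3],[0,0,0,0,0,0.01,0.3],[0,0,0,0,0,0,0.3],[0,0,0,0,0,0,0.3],[0,0,0,0,0,0,0.3]]]' --grip_force 28

```text
time_s: 16.8
ee_pos: [530.5, -128.5, 34.5]
ee_rot: [180.0, -0.0, -177.0]
force: [0.1, -0.2, -2.0]
gripper_width: 37.5
gripper_force: 28.0
```

Run:
```python
from h import *
s=env.state(); print(s["time_s"],s["ee_pos"].round(1),s["ee_rot"].round(1),s["force"].round(1),s["torque"].round(2),s["gripper_width"],s["gripper_force"])
for n in("top","scene"):
    im,d=optics.grab_frame(n)
    for r in optics.silhouettes(n,"round_cake"):
        c=im[r["mask"]].mean(0); Q=uv(n,r["mask"],d,6,80)
        if np.ptp(c)<60 and len(Q) and abs(Q[:,1].mean())<30: print(n,"cake",r["conf"],np.percentile(Q,[1,99],axis=0).round(1).tolist())
    for r in optics.silhouettes(n,"tongs")[:1]:
        Q=uv(n,r["mask"],d,6,80); 
        for b in(40,60,80,100,120,140):
            k=(Q[:,0]>b)&(Q[:,0]<b+20)&(abs(Q[:,1])<50); 
            if k.sum()>3: print(n,"tongs",b+10,k.sum(),np.percentile(Q[k,2],[10,50,90]).round(1))
```

```text
16.8 [ 530.5 -128.5   34.5] [ 180.   -0. -177.] [ 0.1 -0.2 -2. ] [0.02 0.05 0.05] 37.548012045718174 27.97797381877899
top tongs 110 9 [37.1 45.1 48.3]
top tongs 130 14 [36.5 45.4 52.9]
scene cake 0.74 [[118.8, -19.2, 41.9], [157.2, 20.7, 60.1]]
scene tongs 50 34 [43.1 50.7 52.7]
scene tongs 70 45 [37.8 46.2 49.8]
scene tongs 90 41 [37.8 46.8 50.4]
scene tongs 110 24 [37.8 46.2 49.2]
scene tongs 130 23 [44.2 49.6 51.6]
scene tongs 150 29 [42.5 49.  52. ]
```

The cake is lifted: its top is at z 60 and the tongs are level. Drawing it out through the front, then raising it.

Call:
send_rows --targets '[[[0,0,0,-0.03,-0.0016,0,0.3],[0,0,0,-0.06,-0.003,0,0.3],[0,0,0,-0.08,-0.004,0,0.3],[0,0,0,-0.09,-0.0047,0,0.3],[0,0,0,-0.09,-0.0047,0,0.3],[0,0,0,-0.08,-0.004,0,0.3],[0,0,0,-0.07,-0.0037,0,0.3],[0,0,0,-0.05,-0.0026,0,0.3],[0,0,0,-0.025,-0.0013,0,0.3],[0,0,0,0,0,0,0.3]]]'

```text
time_s: 18.1
ee_pos: [415.3, -134.5, 34.8]
ee_rot: [180.0, 0.0, -177.0]
force: [0.3, 0.9, -0.8]
gripper_width: 37.3
gripper_force: 28.0
```

Call:
send_rows --targets '[[[0,0,0,0,0,0.03,0.3],[0,0,0,0,0,0.06,0.3],[0,0,0,0,0,0.08,0.3],[0,0,0,0,0,0.09,0.3],[0,0,0,0,0,0.08,0.3],[0,0,0,0,0,0.06,0.3],[0,0,0,0,0,0.04,0.3],[0,0,0,0,0,0.012,0.3],[0,0,0,0,0,0,0.3],[0,0,0,0,0,0,0.3]]]'

```text
time_s: 19.1
ee_pos: [415.4, -134.3, 124.6]
ee_rot: [180.0, -0.1, -177.0]
force: [-1.1, -0.4, -1.9]
gripper_width: 37.5
gripper_force: 28.0
```

Run:
```python
from h import *
s=env.state(); print(s["time_s"],s["ee_pos"].round(1),s["force"].round(1),s["torque"].round(2),s["gripper_width"],s["gripper_force"])
for n in("top","scene"):
    im,d=optics.grab_frame(n)
    for r in optics.silhouettes(n,"round_cake"):
        c=im[r["mask"]].mean(0); Q=uv(n,r["mask"],d,6,280)
        if np.ptp(c)<60 and len(Q) and abs(Q[:,1].mean())<30: print(n,"cake",r["conf"],np.percentile(Q,[1,99],axis=0).round(1).tolist())
    r=optics.silhouettes(n,"plate")[0]; ys,xs=np.nonzero(r["mask"])
    e=cv2.fitEllipse(cv2.findContours(r["mask"].astype(np.uint8),0,1)[0][0]); print("plate",r["conf"],onplane(n,*e[0],16).round(1))
    P=np.array([onplane(n,x,y,16)[:2] for x,y in zip(xs,ys)],np.float32); print(cv2.minEnclosingCircle(P))
```

```text
19.1 [ 415.4 -134.3  124.6] [-1.1 -0.4 -1.9] [ 0.01  0.09 -0.01] 37.47037880203048 27.97791302204132
top cake 0.67 [[111.8, -18.1, 127.4], [154.5, 21.8, 149.0]]
plate 0.72 [525.7 344.7  16. ]
((526.33447265625, 345.0189514160156), 85.54084014892578)
scene cake 0.65 [[120.7, -19.1, 125.6], [157.6, 17.1, 149.8]]
plate 0.92 [528.7 344.9  16. ]
((527.1219482421875, 345.69329833984375), 86.5711669921875)
```

Call:
send_rows --targets '[[[0,0,0,-0.005,0.02,0,0.3],[0,0,0,-0.005,0.05,0,0.3],[0,0,0,-0.005,0.08,0,0.3],[0,0,0,-0.005,0.1,0,0.3],[0,0,0,-0.005,0.12,0,0.3],[0,0,0,-0.005,0.13,0,0.3],[0,0,0,-0.005,0.13,0,0.3],[0,0,0,-0.005,0.13,0,0.3],[0,0,0,-0.005,0.13,0,0.3],[0,0,0,-0.005,0.13,0,0.3],[0,0,0,-0.005,0.13,0,0.3],[0,0,0,-0.005,0.13,0,0.3]]]'

```text
time_s: 20.6
ee_pos: [403.0, 123.2, 125.1]
ee_rot: [180.0, -0.0, -177.0]
force: [0.5, 0.2, -1.0]
gripper_width: 37.4
gripper_force: 28.0
```

Call:
send_rows --targets '[[[0,0,0,-0.005,0.13,0,0.3],[0,0,0,-0.005,0.13,0,0.3],[0,0,0,-0.005,0.13,0,0.3],[0,0,0,-0.005,0.13,0,0.3],[0,0,0,-0.005,0.13,0,0.3],[0,0,0,-0.005,0.12,0,0.3],[0,0,0,-0.005,0.1,0,0.3],[0,0,0,-0.005,0.08,0,0.3],[0,0,0,-0.005,0.06,0,0.3],[0,0,0,-0.005,0.04,0,0.3],[0,0,0,-0.003,0.021,0,0.3],[0,0,0,-0.003,0.01,0,0.3]]]'

```text
time_s: 21.8
ee_pos: [392.4, 337.7, 125.0]
ee_rot: [-180.0, -0.0, -177.0]
force: [-0.4, -0.3, -2.8]
gripper_width: 37.6
gripper_force: 28.0
```

Call:
send_rows --targets '[[[0,0,0,0,0,0,0.3],[0,0,0,0,0,0,0.3],[0,0,0,0,0,0,0.3],[0,0,0,0,0,0,0.3],[0,0,0,0,0,0,0.3]]]'

```text
time_s: 22.3
ee_pos: [392.6, 337.6, 125.1]
ee_rot: [180.0, 0.0, -177.0]
force: [0.1, 0.2, -1.9]
gripper_width: 37.5
gripper_force: 28.0
```

Run:
```python
from h import *
s=env.state(); print(s["time_s"],s["qpos"].round(),s["ee_pos"].round(1),s["force"].round(1),s["torque"].round(2),s["gripper_width"],s["gripper_force"])
o=[]
for n in("top","scene"):
    im,d=optics.grab_frame(n); o.append(im)
    for r in optics.silhouettes(n,"round_cake"):
        c=im[r["mask"]].mean(0); Q=uv(n,r["mask"],d,6,280)
        if np.ptp(c)<60 and len(Q) and abs(Q[:,1].mean())<30: print(n,"cake",r["conf"],np.percentile(Q,[1,99],axis=0).round(1).tolist())
save("pics/p6.png",cv2.resize(np.hstack(o),(800,300)))
```

```text
22.3 [ 39.  18. 105.   0.  58. -54.] [392.6 337.6 125.1] [ 0.1  0.2 -1.9] [ 0.06  0.1  -0.  ] 37.487938852625916 27.977965772151947
top cake 0.61 [[111.3, -20.3, 130.5], [152.4, 19.2, 150.6]]
scene cake 0.65 [[121.4, -18.8, 126.4], [158.4, 11.2, 151.0]]
```

View pics/p6.png

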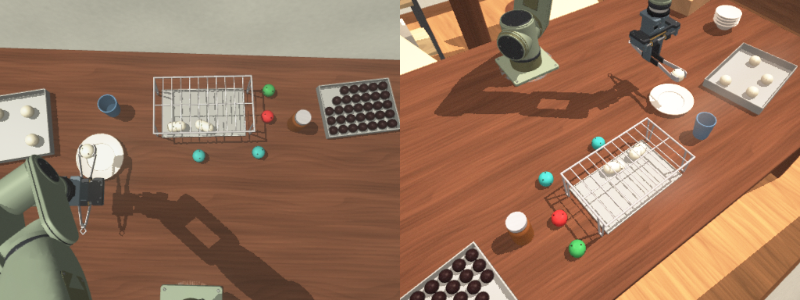

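The cake is held level in the tongs at about (527,345) with its underside near z 111, over the plate's middle at (527,345). It is steady and nothing else has moved.

```bash
python3 -c "
from workcell import env
print(env.job_done())"
```

```text
the job is handed in; nothing more can be done
None
```

I handed the job in at about 22 s: the tongs hold the round cake steady, its underside about 11 cm above the table over the middle of the plate. The first grip let the tongs tip up about 37°, so I set them down and regripped them further back before going in under the rack.

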